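# Fold away the white sensor arm

## Robot

A 7-joint arm with a two-finger parallel gripper is mounted at the origin on the work surface. World frame = base frame: x ahead of the robot, y to its left, z up, the work surface at z = 0. Lengths are in m, angles in rad, forces in N, time in s.
With the tool pointing down it reaches from about 0.4 to 0.85 m from the base axis. Payload 10.4 kg.
Tool frame: the origin (TCP) lies midway between the tips of the shut fingers; the grasp point (between the pads) lies 19 mm behind it; z points along the fingers, y is the line along which they close (so a half turn about z gives the same grasp; the last joint's range is limited). The gripper opens to 87 mm and grips with 3 to 60 N. Pads are 19 mm wide; open, the fingers measure 117 mm over their backs; the gripper's body (75 mm by 190 mm) begins 51 mm behind the grasp point.
Start: joints at [-1.222, 0.332, -0.065, 1.46, 0.022, 1.35, -0.088], TCP at [0.227, 0.582, 0.223] pointing down, gripper open.
Joint ranges: [-2.6, 2.6], [-0.5, 2.12], [-1.47, 1.34], [0.16, 2.42], [-1.27, 4.41], [0.06, 2.06], [-2.6, 2.6]. Speed limits (rad/s): [2.22, 2.22, 2.79, 2.79, 3.14, 3.14, 3.14].

## Interface

Orientations are given as a unit quaternion [x, y, z, w].
In Python, from bench import r gives the robot as it stands.
- The arm moves only by the tool arm_command, never from a script. Its argument "moves" is one flat list of numbers, 4 for each row, row after row: the shift along the tool's x, y, z in cm, then the turn about the tool's z in degrees. A call has 1 to 12 rows; each row shifts and turns the commanded pose from where the row before left it, along the tool's axes as they then stand; what a row does not reach is not made up. A row lasts 1/12 s, in which the tool goes at most 41.7 mm and 7.16 degrees, less where a joint would pass 70% of its speed; a pose out of reach is approached as far as the arm can. A call with a gripper value outside its range is refused whole. "fingers" is the opening in per cent of the stroke, from 0 (shut) to 100 (fully open), set as the call begins (left out, the last holds). The fingers move at their own pace and stop on an object; "squeeze" is the grip in N (left out, the last holds). Time passes only in rows, so rows that do not move let the fingers close. It gives the time, the measured TCP pose, the force, the opening and the grip force at its end, in the units of the state.
- r.read_state(): the state, without advancing time (a new reading comes with each control period).
- r.camera(name): name is "scene" or "side" or "wrist"; returns the picture (400x640x3 uint8, red, green, blue); there is no depth.
- r.camera_info(name): a dict with "fx", "fy", "cx", "cy" (pixels), "origin" and "attitude" of the camera in the world. Camera axes: x right, y up, looking along -z (the intrinsics and any distortion apply to the point x, -y, -z); pixel columns grow to the right and rows downward; lengths in m; the calibration is good to about 2 mm. A picture is of the moment at which its call begins: read the wrist's pose just before it. camera_info takes no time and is no camera call; for the wrist camera it gives the pose at the moment of the call.
- r.close_job(): hands the job in; it is judged then, once.
The state is a dict: "time": time; "joint_positions": joint angles; "joint_vel": joint speeds; "joint_torque": joint torques, N m; "ee_pos": TCP position; "eef_rot": TCP orientation; "ft_force": force on the tool from outside, world axes, zero at the start; "torque": the same for the moment, N m; "width": finger opening in m; "grip_force": force on a finger pad.
Only numpy, scipy, OpenCV 4.12 (cv2) and the standard library are available. Lean on these libraries where they do the work, as an engineer would, in place of code of your own. Each camera call takes 0.05 s, during which the arm holds its last target. There are 200 camera calls.

## Task

Fold away the desk arm that carries the white sensor head: first fold its outer segment right back over its inner segment while the inner segment is still swung out, then swing the folded pair by its orange elbow post fully home onto its base, outer segment still folded, and let go. Leave the arm with the black head and the mug as they are.

Things in the scene. Friction and masses are not known exactly. Their poses are not given: they have to be found in the camera images.
- white_base: Dark steel base slab (75 x 220 x 14 mm, fixed) of the arm with the white head; origin at the centre of its underside, z up, long side along its y axis. The inner segment's vertical hinge axis is at x = 0, y = +75 mm; when home, that segment lies along the middle of the slab, from the hinge towards -y, over a black rubber pad.
- white_inner (a joint): Angle of the inner segment: aluminium bar 24 mm wide, top 35 mm above the desk, 150 mm from hinge axis to elbow axis. 0 = home along the base (hard stop); grows as it swings out to the base's -x side, clockwise from above (closing is counter-clockwise); starts at 0.9 to 1.4 rad. Stays where left; friction 0.3 N m (about 2 N at the elbow).
- white_outer (a joint): Angle of the outer segment (blue bar 22 mm wide, top 49 mm above the desk, 110 mm from elbow to head axis). 0 = folded right above the inner one, head 40 mm from the base hinge axis (hard stop); grows as it opens, clockwise from above; starts at 0.9 to 1.7 rad. Stays where left; friction 0.05 N m (0.5 N at the head): once folded, pushing the head towards home reopens it, so swing by the elbow.
- white_head (a point): Centre of the top of the white sensor head, an upright white cylinder with a blue band, 30 mm diameter, 46 mm tall, fixed on the free end of the outer segment; its top is 95 mm above the desk and its foot 49 mm. It can be pinched from above.
- white_elbow (a point): Centre of the top of the orange elbow post of the same arm, an upright orange cylinder 26 mm diameter on the elbow axis, fixed to the inner segment, passing through the outer; top 93 mm above the desk, free from 49 mm up. It can be pinched from above.
- black_head (a point): Centre of the top (95 mm above the desk) of the black head of the second arm, otherwise of the same build (orange elbow post too); not to be moved. The two arms swap places, about 0.35 m apart.
- mug: White ceramic mug, 80 mm across, 90 mm tall, with a handle, standing to the left of both arms; origin at the centre of its underside. Not to be moved.

How it is judged:
On the way:
1. the outer segment is folded back over the inner one (within 10 degrees of its stop) while the inner segment is still swung out (more than 0.5 rad from home) (value of joint white_outer below 0.17 rad and value of joint white_inner above 0.5 rad), for 0.2 s.
At the end, for the whole second after the job is handed in: The white arm's inner segment is home on its base and its outer segment folded over it, each within 10 degrees (0.17 rad) of its stop, both at rest (value of joint each of white_outer, white_inner below 0.17 rad and velocity of joint white_outer between -0.05 and 0.05 rad/s and velocity of joint white_inner between -0.05 and 0.05 rad/s); the robot touches nothing.
It fails at once if the head of the black arm is moved by more than 20 mm (distance of black_head from where it was at the start of the episode above 0.02 m).
It fails at once if the mug is moved by more than 30 mm (distance of mug from where it was at the start of the episode above 0.03 m).
It fails at once if the mug is tipped by more than 0.5 rad (angle between mug's own z axis and vertical above 0.5 rad).
It also fails if it takes over 54 s, if anything falls off the work surface, if the arm or the gripper's body presses on something with over 40 N, if the wrist force passes 120 N, or if a joint passes its speed limit or range.

## Working session

There is one attempt and no reset: what is moved stays moved. The work goes in short steps, Python scripts to look and compute and a tool call to move; the robot and the scene stay as the last step left them, time stands still between calls to the robot, and variables do not carry over. Pictures are saved under pics/ and viewed, at most 10 in all, crops included, and the job is handed in when it is done.

Besides the shell and the picture viewer there is one more tool, called after "Request:" by a JSON object that holds its "op" and its "data", one argument or row to a line. arm_command: Moves the arm, as the interface text tells. Its arguments: {"type":"object","properties":{"moves":{"type":"array"},"fingers":{"type":"number"},"squeeze":{"type":"number"}},"required":["moves"]}

```bash
mkdir -p pics; cat > h.py <<'E'
import numpy as np, cv2
from scipy.spatial.transform import Rotation as R
from bench import r
def ray(info,u,v):
    d=np.array([(u-info['cx'])/info['fx'],-(v-info['cy'])/info['fy'],-1.])
    a=np.array(info['attitude'],float)
    M=R.from_quat(a).as_matrix() if a.size==4 else a.reshape(3,3)
    return np.array(info['origin']),M@d
def onz(info,u,v,z):
    o,d=ray(info,u,v); return o+d*(z-o[2])/d[2]
E
python3 - <<'E'
from h import *
for n in ['scene','side']:
    im=r.camera(n); np.save(n+'.npy',im); cv2.imwrite(f'pics/{n}0.png',im[:,:,::-1]); print(r.camera_info(n))
s=r.read_state(); print(s['time'],s['ee_pos'],s['eef_rot'],s['ft_force'],s['width'])
E
```

```text
{'fx': 406.49588047066595, 'fy': 406.49588047066595, 'cx': 322.20855853038177, 'cy': 193.97740354474956, 'origin': array([ 1.1609415 , -0.00128552,  0.66665639]), 'attitude': array([0.30130769, 0.24989551, 0.60257351, 0.69546465])}
{'fx': 465.2150696665397, 'fy': 465.2150696665397, 'cx': 311.1267012363365, 'cy': 197.19477175872834, 'origin': array([ 0.18763068, -0.72966214,  0.69690922]), 'attitude': array([ 0.45605195, -0.10614408, -0.20065434,  0.86051606])}
0.1 [0.2269387  0.58195631 0.22181607] [ 1.84827679e-01  9.82770729e-01 -6.45345089e-04 -8.43929653e-05] [0.29747556 0.36397415 0.80868425] 0.08721742474230103
```

View pics/scene0.png

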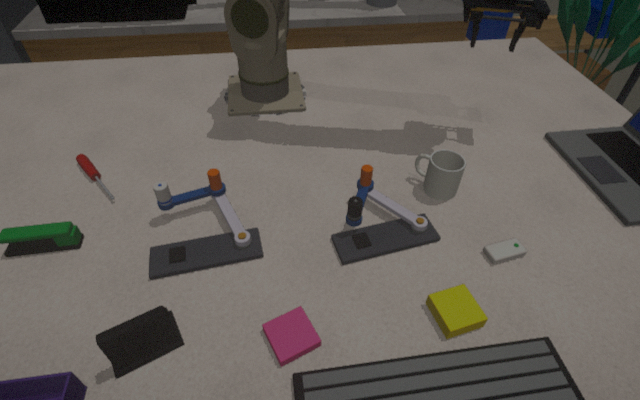

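View pics/side0.png

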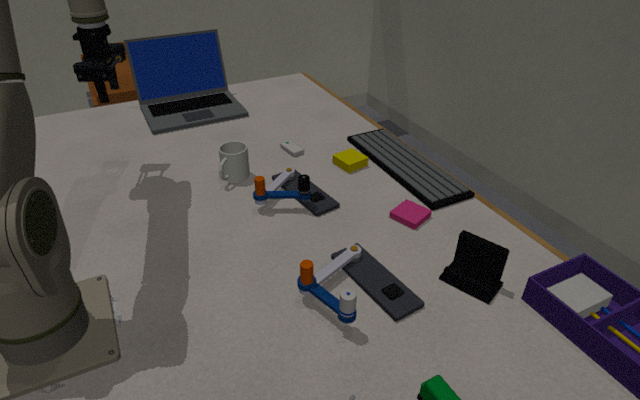

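The scene view shows the white head's top at about (162,185), its orange post top at (214,173) and its hinge at (242,236). The black arm's post is at (367,168) and its head at (355,200), with the mug at (442,175). In the side view the white head is at (347,294), the post at (306,265) and the hinge at (355,248).

```bash
python3 - <<'E'
from h import *
I={n:r.camera_info(n) for n in('scene','side')}
for n in I:
    im=np.load(n+'.npy'); hsv=cv2.cvtColor(im,cv2.COLOR_RGB2HSV)
    m=cv2.inRange(hsv,(5,170,110),(16,255,255))
    k,l,st,c=cv2.connectedComponentsWithStats(m)
    for i in range(1,k):
        if st[i,4]>40:
            x,y,w,h,a=st[i]; print(n,'orange',st[i])
            # top ellipse: width w; top disc centre row
            for kk in(0.25,0.35): print('   ',onz(I[n],x+w/2-.5,y+kk*w,.093).round(4))
pts={'head':((162,185.5),(347.5,295),.095),'elbow':((214,173),(306.5,265),.093),'hinge':((242,236),(355,248),.037),'bhead':((355,200),(304,179),.095),'belbow':((366.5,169),(259.5,180),.093),'bhinge':((420,222),(292,171),.037)}
P={}
for k,(a,b,z) in pts.items():
    A=onz(I['scene'],*a,z);B=onz(I['side'],*b,z);P[k]=(A+B)/2;print(k,A.round(4),B.round(4))
f=lambda a,b:np.linalg.norm((P[a]-P[b])[:2])
print(f('head','elbow'),f('elbow','hinge'),f('bhead','belbow'),f('belbow','bhinge'))
for c in((149,250),(149,275),(262,232),(262,255)):print(c,onz(I['scene'],*c,.014).round(4))
for c in((331,251),(362,245),(422,300),(399,318)):print(c,onz(I['side'],*c,.014).round(4))
for n,b in(('scene',(145,160,115,110)),('side',(285,240,145,90))):
    x,y,w,h=b;im=np.load(n+'.npy')[y:y+h,x:x+w,::-1];np.save('/tmp/c',im);cv2.imwrite(f'pics/{n}c.png',cv2.resize(im,None,fx=5,fy=5,interpolation=cv2.INTER_CUBIC))
E
```

```text
scene orange [362 165  10   7  54]
    [0.5034 0.2048 0.093 ]
    [0.5067 0.204  0.093 ]
scene orange [208 169  11   7  58]
    [ 0.474  -0.1256  0.093 ]
    [ 0.4777 -0.1254  0.093 ]
side orange [300 260  13   9  85]
    [ 0.4727 -0.1287  0.093 ]
    [ 0.4711 -0.132   0.093 ]
head [ 0.5065 -0.2266  0.095 ] [ 0.5015 -0.2371  0.095 ]
elbow [ 0.4784 -0.1233  0.093 ] [ 0.4714 -0.1336  0.093 ]
hinge [ 0.6146 -0.0721  0.037 ] [ 0.616  -0.0761  0.037 ]
bhead [0.601  0.1584 0.095 ] [0.599  0.1448 0.095 ]
belbow [0.5083 0.2036 0.093 ] [0.5009 0.1917 0.093 ]
bhinge [0.6266 0.2963 0.037 ] [0.627  0.2813 0.037 ]
0.10743243462017338 0.150506174278214 0.10599768872151877 0.15244569429800262
(149, 250) [ 0.6063 -0.2593  0.014 ]
(149, 275) [ 0.6681 -0.2502  0.014 ]
(262, 232) [ 0.5893 -0.033   0.014 ]
(262, 255) [ 0.6499 -0.0357  0.014 ]
(331, 251) [ 0.5776 -0.0385  0.014 ]
(362, 245) [ 0.6505 -0.0514  0.014 ]
(422, 300) [ 0.6688 -0.2475  0.014 ]
(399, 318) [ 0.6015 -0.2652  0.014 ]
```

View pics/scenec.png

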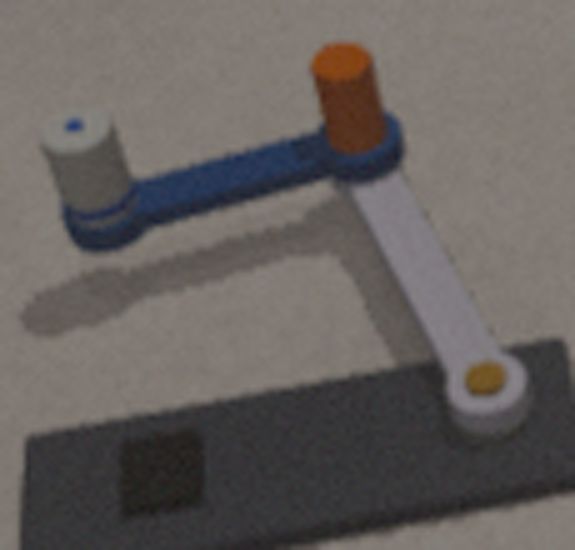

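The crop puts the white head's top at (161,185.6), the post's top at (213.4,172.4) and the hinge at (242,235.6). The link lengths come out at 107 and 150 mm, against 110 and 150 mm given. The estimated angles are inner about 1.3 and outer about 1.65, both in range. I'll start moving along an arc over the mug.

Request:
{"op": "arm_command", "data": {
  "moves": [-2.75,-1.45,0,0,-2.75,-1.45,0,0,-2.75,-1.45,0,0,-2.75,-1.45,0,0,-2.75,-1.45,0,0,-2.75,-1.45,0,0,-2.75,-1.45,0,0,-2.75,-1.45,0,0,-2.75,-1.45,0,0,-2.75,-1.45,0,0,-2.75,-1.45,0,0,-2.75,-1.45,0,0],
  "fingers": 60
}}

```text
time: 1.1
ee_pos: [0.4719, 0.2989, 0.2223]
eef_rot: [0.185, 0.983, -0.0, -0.0]
ft_force: [1.4, 0.4, -0.3]
width: 0.0523
grip_force: 0.0
```

```bash
cat >> h.py <<'E'
def plan(wps,n,show=True):
    """wps: list of (x,y,z,ydeg) world targets for TCP; n rows each; prints rows. ydeg: heading of tool y"""
    s=r.read_state(); p=np.array(s['ee_pos']); M=R.from_quat(s['eef_rot']).as_matrix()
    h=np.degrees(np.arctan2(M[1,1],M[0,1])); print('now',s['time'],p.round(4),'yhead',h.round(1),'j7',s['joint_positions'][6].round(2),'w',s['width'],s['grip_force'],s['ft_force'].round(1))
    for w,k in zip(wps,n):
        t=np.array(w[:3]);dp=(t-p)/k;dh=(((w[3]-h)+180)%360-180)/k
        for i in range(k):
            a=np.radians(h);y=np.array([np.cos(a),np.sin(a),0]);x=np.array([-np.sin(a),np.cos(a),0])
            print(','.join('%.2f'%v for v in(100*dp@x,100*dp@y,-100*dp[2],-dh)),end=',  ')
            h+=dh
        p=t;print()
E
sed -i 's/x=np.array(\[-np.sin(a),np.cos(a),0\])/x=np.array([-np.sin(a),np.cos(a),0])/' h.py
python3 - <<'E'
from h import *
plan([(0.5,-0.05,.20,40),(0.504,-0.2,.20,16)],[12,6])
print(r.read_state()['joint_positions'])
E
```

```text
now 1.1 [0.4719 0.2989 0.2223] yhead 68.7 j7 0.58 w 0.05230987636051528 0.0 [ 1.4  0.4 -0.3]
-1.27,-2.62,0.19,2.39,  -1.38,-2.57,0.19,2.39,  -1.49,-2.51,0.19,2.39,  -1.59,-2.44,0.19,2.39,  -1.69,-2.38,0.19,2.39,  -1.79,-2.30,0.19,2.39,  -1.88,-2.23,0.19,2.39,  -1.98,-2.15,0.19,2.39,  -2.06,-2.06,0.19,2.39,  -2.15,-1.97,0.19,2.39,  -2.23,-1.88,0.19,2.39,  -2.31,-1.79,0.19,2.39,  
-1.96,-1.56,-0.00,4.00,  -2.06,-1.42,-0.00,4.00,  -2.16,-1.27,-0.00,4.00,  -2.24,-1.11,-0.00,4.00,  -2.31,-0.96,-0.00,4.00,  -2.37,-0.79,-0.00,4.00,  
[-0.78865459  0.18285231  0.16209053  1.6500036  -0.0304569   1.31153872
  0.57766942]
```

Request:
{"op": "arm_command", "data": {
  "moves": [-1.3,-2.6,0.2,2.4,-1.4,-2.6,0.2,2.4,-1.5,-2.5,0.2,2.4,-1.6,-2.4,0.2,2.4,-1.7,-2.4,0.2,2.4,-1.8,-2.3,0.2,2.4,-1.9,-2.2,0.2,2.4,-2.0,-2.1,0.2,2.4,-2.1,-2.1,0.2,2.4,-2.1,-2.0,0.2,2.4,-2.2,-1.9,0.2,2.4,-2.3,-1.8,0.2,2.4]
}}

```text
time: 2.1
ee_pos: [0.4993, -0.0502, 0.1983]
eef_rot: [0.424, 0.906, 0.0, -0.0]
ft_force: [0.7, 0.2, -0.4]
width: 0.0522
grip_force: 0.0
```

Request:
{"op": "arm_command", "data": {
  "moves": [-2.0,-1.6,0,4,-2.1,-1.4,0,4,-2.2,-1.3,0,4,-2.2,-1.1,0,4,-2.3,-1.0,0,4,-2.4,-0.8,0,4,0,0,0,0,0,0,0,0,0,0,0,0]
}}

```text
time: 2.85
ee_pos: [0.5031, -0.1993, 0.1982]
eef_rot: [0.602, 0.798, 0.0, -0.0]
ft_force: [-0.5, 0.6, 0.2]
width: 0.0519
grip_force: 0.0
```

```bash
python3 - <<'E'
from h import *
plan([],[])
i=r.camera_info('wrist'); print(i)
im=r.camera('wrist');np.save('w.npy',im);cv2.imwrite('pics/w1.png',im[:,:,::-1])
for n,p in(('head',(.504,-.232,.095)),('elbow',(.474,-.128,.093)),('hinge',(.615,-.074,.037))):
    M=R.from_quat(i['attitude']).as_matrix();c=M.T@(np.array(p)-i['origin']);print(n,i['cx']-i['fx']*c[0]/c[2],i['cy']+i['fy']*c[1]/c[2])
E
```

```text
now 2.85 [ 0.5031 -0.1993  0.1982] yhead 16.0 j7 0.67 w 0.05193626111111293 0.0 [-0.5  0.6  0.2]
{'fx': 305.90600699597934, 'fy': 305.90600699597934, 'cx': 319.9294487185264, 'cy': 199.3863104945226, 'origin': array([ 0.48085268, -0.11907424,  0.36132254]), 'attitude': array([-0.15279653, -0.02084365,  0.13717607,  0.97846895])}
head 310.9474055072593 229.3869888640163
elbow 309.5527793474924 109.8638175861314
hinge 461.26507996142027 94.73474307627176
```

View pics/w1.png

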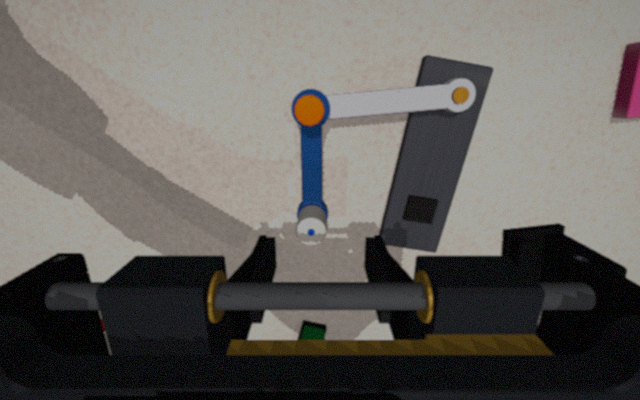

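The wrist view shows the head at (311,231), the post at (310,110) and the hinge at (460,95). All are within 2 px of the projected estimates, so the points are confirmed. Next I lower the fingers around the head.

```bash
python3 - <<'E'
from h import *
plan([(.504,-.233,.15,16),(.504,-.233,.062,16)],[4,6])
E
```

```text
now 2.9 [ 0.5033 -0.1989  0.1982] yhead 16.0 j7 0.67 w 0.05218648687862456 0.0 [0.7 0.9 0.8]
-0.82,-0.22,1.21,0.00,  -0.82,-0.22,1.21,0.00,  -0.82,-0.22,1.21,0.00,  -0.82,-0.22,1.21,0.00,  
0.00,0.00,1.47,-0.00,  0.00,0.00,1.47,-0.00,  0.00,0.00,1.47,-0.00,  0.00,0.00,1.47,-0.00,  0.00,0.00,1.47,-0.00,  0.00,0.00,1.47,-0.00,
```

Request:
{"op": "arm_command", "data": {
  "moves": [-0.8,-0.2,1.2,0,-0.8,-0.2,1.2,0,-0.8,-0.2,1.2,0,-0.8,-0.2,1.2,0,0,0,1.5,0,0,0,1.5,0,0,0,1.5,0,0,0,1.5,0,0,0,1.5,0,0,0,1.4,0,0,0,0,0,0,0,0,0]
}}

```text
time: 3.9
ee_pos: [0.5041, -0.2319, 0.0613]
eef_rot: [0.602, 0.799, -0.0, -0.001]
ft_force: [-0.1, -0.1, -1.0]
width: 0.0524
grip_force: 0.0
```

Request:
{"op": "arm_command", "data": {
  "moves": [0,0,0,0,0,0,0,0,0,0,0,0,0,0,0,0],
  "fingers": 41,
  "squeeze": 3
}}

```text
time: 4.23
ee_pos: [0.5047, -0.2331, 0.0622]
eef_rot: [0.602, 0.798, 0.0, 0.0]
ft_force: [-0.3, 0.2, 0.4]
width: 0.0381
grip_force: 0.0
```

```bash
python3 - <<'E'
from h import *
E=np.array([.474,-.128]);th=np.linspace(-1.29,.366,13)[1:]
w=[(*(E+.11*np.array([np.cos(t),np.sin(t)])),.062,np.degrees(t)+90) for t in th]
plan(w,[2]*12)
E
```

```text
now 4.2333 [ 0.5047 -0.2331  0.0622] yhead 15.9 j7 0.83 w 0.0380965352171156 0.0 [-0.3  0.2  0.4]
0.03,0.74,0.01,-4.04,  -0.03,0.74,0.01,-4.04,  
0.05,0.76,-0.00,-3.95,  0.00,0.76,-0.00,-3.95,  
0.05,0.76,-0.00,-3.95,  -0.00,0.76,-0.00,-3.95,  
0.05,0.76,-0.00,-3.95,  0.00,0.76,-0.00,-3.95,  
0.05,0.76,-0.00,-3.95,  -0.00,0.76,-0.00,-3.95,  
0.05,0.76,-0.00,-3.95,  -0.00,0.76,-0.00,-3.95,  
0.05,0.76,-0.00,-3.95,  0.00,0.76,-0.00,-3.95,  
0.05,0.76,-0.00,-3.95,  0.00,0.76,-0.00,-3.95,  
0.05,0.76,-0.00,-3.95,  0.00,0.76,-0.00,-3.95,  
0.05,0.76,-0.00,-3.95,  -0.00,0.76,-0.00,-3.95,  
0.05,0.76,-0.00,-3.95,  0.00,0.76,-0.00,-3.95,  
0.05,0.76,-0.00,-3.95,  -0.00,0.76,-0.00,-3.95,
```

Request:
{"op": "arm_command", "data": {
  "moves": [0.03,0.76,0,-4,0.03,0.76,0,-4,0.03,0.76,0,-4,0.03,0.76,0,-4,0.03,0.76,0,-4,0.03,0.76,0,-4,0.03,0.76,0,-4,0.03,0.76,0,-4,0.03,0.76,0,-4,0.03,0.76,0,-4,0.03,0.76,0,-4,0.03,0.76,0,-4]
}}

```text
time: 5.23
ee_pos: [0.5723, -0.1759, 0.0618]
eef_rot: [0.224, 0.975, -0.0, 0.0]
ft_force: [-0.4, -1.1, -0.6]
width: 0.0358
grip_force: 0.2
```

Request:
{"op": "arm_command", "data": {
  "moves": [0.03,0.76,0,-4,0.03,0.76,0,-4,0.03,0.76,0,-4,0.03,0.76,0,-4,0.03,0.76,0,-4,0.03,0.76,0,-4,0.03,0.76,0,-4,0.03,0.76,0,-4,0.03,0.76,0,-4,0,0,0,0,0,0,0,0]
}}

```text
time: 6.15
ee_pos: [0.5813, -0.1091, 0.0618]
eef_rot: [-0.085, 0.996, 0.0, 0.0]
ft_force: [-0.1, -0.9, -0.6]
width: 0.0358
grip_force: 0.0
```

```bash
python3 - <<'E'
from h import *
plan([(.577,-.089,.062,111)],[3])
im=r.camera('scene')[150:290,130:290,::-1]
cv2.imwrite('pics/s2.png',cv2.resize(im,None,fx=4,fy=4,interpolation=cv2.INTER_CUBIC))
E
```

```text
now 6.15 [ 0.5813 -0.1091  0.0618] yhead 99.8 j7 1.94 w 0.03575970864630683 0.0 [-0.1 -0.9 -0.6]
0.03,0.68,-0.01,-3.73,  -0.02,0.68,-0.01,-3.73,  -0.06,0.68,-0.01,-3.73,
```

View pics/s2.png

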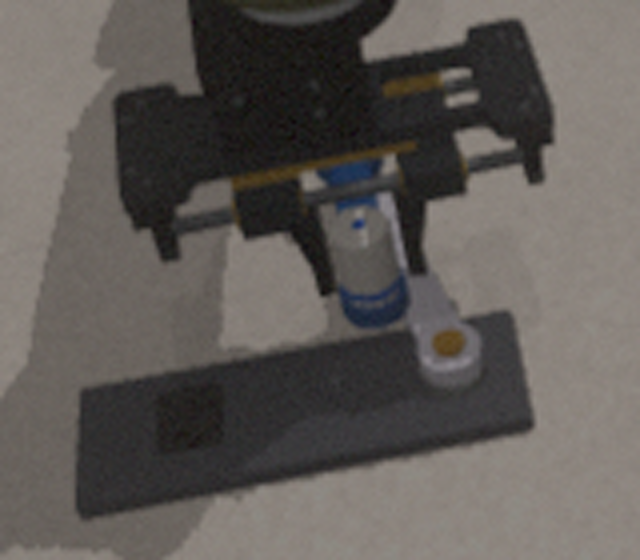

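The head sits between the fingers and the blue bar is almost over the inner bar. I'll continue to the stop in small steps.

Request:
{"op": "arm_command", "data": {
  "moves": [0,0.7,0,-4,0,0.7,0,-4,0,0.7,0,-3,0,0.2,0,0,0,0.1,0,0,0,0,0,0]
}}

```text
time: 6.7
ee_pos: [0.5751, -0.0865, 0.0616]
eef_rot: [-0.18, 0.984, -0.0, 0.0]
ft_force: [-0.2, 0.1, -0.7]
width: 0.0351
grip_force: 0.0
```

Request:
{"op": "arm_command", "data": {
  "moves": [0,0.1,0,0,0,0.1,0,0,0,0,0,0]
}}

```text
time: 6.95
ee_pos: [0.5745, -0.0851, 0.0616]
eef_rot: [-0.181, 0.984, -0.001, 0.0]
ft_force: [1.4, -2.9, -1.1]
width: 0.0358
grip_force: 1.9
```

At the stop: 3 N, with the head at about (0.5755,-0.088) against the expected (0.577,-0.089). Back off, lift, and turn half round, which keeps joint 7 in range for the swing.

Request:
{"op": "arm_command", "data": {
  "moves": [0,-0.3,0,0,0,0,0,0,0,0,-1,0,0,0,-1.5,0,0,0,-1.5,0,0,0,-1.5,0,0,0,-1.5,0,0,0,-1.5,0,0,0,-1.5,0,0,0,-1.5,0,0,0,-1,0]
}}

```text
time: 7.87
ee_pos: [0.5758, -0.0868, 0.1888]
eef_rot: [-0.181, 0.983, 0.0, 0.001]
ft_force: [-0.1, -0.4, 0.7]
width: 0.0356
grip_force: 0.0
```

Request:
{"op": "arm_command", "data": {
  "moves": [0,0,0,6,0,0,0,6,0,0,0,6,0,0,0,6,0,0,0,6,0,0,0,6,0,0,0,6,0,0,0,6,0,0,0,6,0,0,0,6,0,0,0,6,0,0,0,6],
  "fingers": 60
}}

```text
time: 8.87
ee_pos: [0.5753, -0.0867, 0.1869]
eef_rot: [0.434, 0.901, 0.0, -0.0]
ft_force: [0.3, -0.3, 0.4]
width: 0.052
grip_force: 0.0
```

Request:
{"op": "arm_command", "data": {
  "moves": [0,0,0,6,0,0,0,6,0,0,0,6,0,0,0,6,0,0,0,6,0,0,0,6,0,0,0,6,0,0,0,6,0,0,0,6,0,0,0,6,0,0,0,6,0,0,0,6]
}}

```text
time: 9.87
ee_pos: [0.5753, -0.0867, 0.1869]
eef_rot: [0.88, 0.474, 0.0, -0.0]
ft_force: [0.5, -0.7, 0.6]
width: 0.052
grip_force: 0.0
```

```bash
python3 - <<'E'
from h import *
plan([(.474,-.128,.16,-69)],[10])
im=r.camera('scene')[140:290,130:290]
cv2.imwrite('pics/s3.png',cv2.resize(im[:,:,::-1],None,fx=4,fy=4,interpolation=cv2.INTER_CUBIC))
E
```

```text
now 9.8667 [ 0.5753 -0.0867  0.1869] yhead -33.4 j7 -0.38 w 0.05195357039497508 0.0 [ 0.5 -0.7  0.6]
-0.90,-0.62,0.27,3.56,  -0.94,-0.56,0.27,3.56,  -0.97,-0.50,0.27,3.56,  -1.00,-0.44,0.27,3.56,  -1.03,-0.38,0.27,3.56,  -1.05,-0.31,0.27,3.56,  -1.07,-0.25,0.27,3.56,  -1.08,-0.18,0.27,3.56,  -1.09,-0.11,0.27,3.56,  -1.09,-0.05,0.27,3.56,
```

View pics/s3.png

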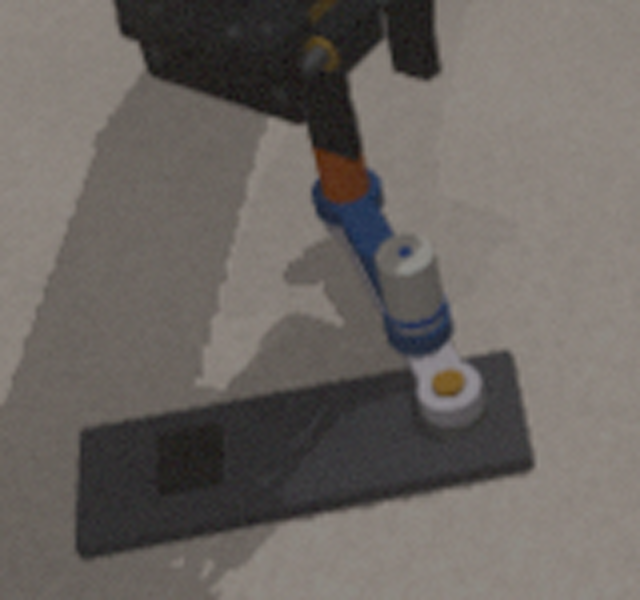

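The outer segment is folded over the inner one, the inner is still swung out, and the post hasn't moved (base at about (216,188)). Now I go to the post.

Request:
{"op": "arm_command", "data": {
  "moves": [-0.9,-0.62,0.27,3.6,-0.94,-0.56,0.27,3.6,-0.97,-0.5,0.27,3.6,-1.0,-0.44,0.27,3.6,-1.03,-0.38,0.27,3.6,-1.05,-0.31,0.27,3.6,-1.07,-0.25,0.27,3.5,-1.08,-0.18,0.27,3.5,-1.09,-0.11,0.27,3.5,-1.09,-0.05,0.27,3.5,0,0,0,0,0,0,0,0]
}}

```text
time: 10.92
ee_pos: [0.4743, -0.1284, 0.1599]
eef_rot: [0.982, 0.186, 0.0, -0.0]
ft_force: [0.3, 0.3, 0.7]
width: 0.0524
grip_force: 0.0
```

```bash
python3 - <<'E'
from h import *
plan([(.474,-.128,.061,-69)],[8])
i=r.camera_info('wrist');im=r.camera('wrist')
hsv=cv2.cvtColor(im,cv2.COLOR_RGB2HSV)
m=cv2.inRange(hsv,(5,170,110),(16,255,255))
k,l,st,c=cv2.connectedComponentsWithStats(m)
for j in range(1,k):
    if st[j,4]>100: print(st[j],onz(i,*c[j],.093))
cv2.imwrite('pics/w2.png',im[:,:,::-1])
E
```

```text
now 10.9167 [ 0.4743 -0.1284  0.1599] yhead -68.5 j7 -0.97 w 0.05240182184586311 0.0 [0.3 0.3 0.7]
-0.00,-0.01,1.24,0.06,  -0.00,-0.01,1.24,0.06,  -0.00,-0.01,1.24,0.06,  -0.00,-0.01,1.24,0.06,  -0.00,-0.01,1.24,0.06,  -0.00,-0.01,1.24,0.06,  -0.00,-0.01,1.24,0.06,  -0.00,-0.01,1.24,0.06,  
[304 199  30  28 645] [ 0.47420044 -0.12800849  0.093     ]
```

View pics/w2.png

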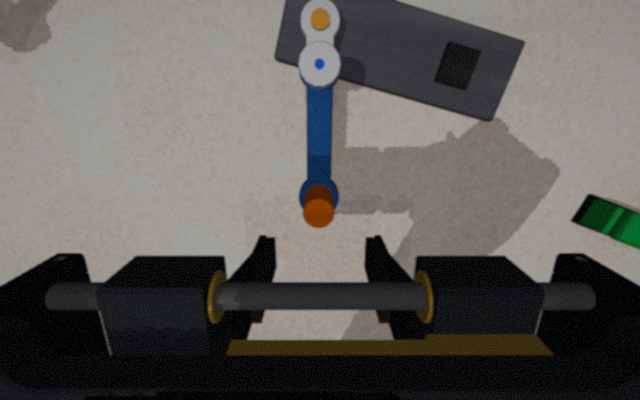

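The wrist view shows the head at (320,63) in line with the hinge at (320,18) and the post at (319,212), so it is fully folded. The post measures (0.474,-0.128). I'll descend, cage the post and swing.

Request:
{"op": "arm_command", "data": {
  "moves": [0,0,1.24,0,0,0,1.24,0,0,0,1.24,0,0,0,1.24,0,0,0,1.24,0,0,0,1.24,0,0,0,1.24,0,0,0,1.2,0,0,0,0,0]
}}

```text
time: 11.72
ee_pos: [0.4737, -0.1279, 0.0589]
eef_rot: [0.982, 0.186, -0.001, -0.0]
ft_force: [-0.6, -0.2, 0.1]
width: 0.0517
grip_force: 0.0
```

Request:
{"op": "arm_command", "data": {
  "moves": [0,0,0,0,0,0,0,0,0,0,0,0,0,0,0,0,0,0,0,0],
  "fingers": 35
}}

```text
time: 12.13
ee_pos: [0.4746, -0.1285, 0.0612]
eef_rot: [0.983, 0.185, 0.0, -0.0]
ft_force: [-0.2, 0.6, -0.4]
width: 0.0324
grip_force: 0.0
```

```bash
python3 - <<'E'
from h import *
H=np.array([.615,-.074]);th=np.linspace(-2.776,-1.481,9)[1:]
w=[(*(H+.1505*np.array([np.cos(t),np.sin(t)])),.061,np.degrees(t)+90) for t in th]
print(w[-1]);plan(w,[3]*8)
E
```

```text
(np.float64(0.6284961926167165), np.float64(-0.22389363824009506), 0.061, np.float64(5.14495054112507))
now 12.1333 [ 0.4746 -0.1285  0.0612] yhead -68.7 j7 -0.88 w 0.032369626804674166 0.0 [-0.2  0.6 -0.4]
0.06,0.78,0.01,-2.97,  0.02,0.79,0.01,-2.97,  -0.02,0.79,0.01,-2.97,  
0.07,0.81,-0.00,-3.09,  0.02,0.81,-0.00,-3.09,  -0.02,0.81,-0.00,-3.09,  
0.07,0.81,-0.00,-3.09,  0.02,0.81,-0.00,-3.09,  -0.02,0.81,-0.00,-3.09,  
0.07,0.81,-0.00,-3.09,  0.02,0.81,-0.00,-3.09,  -0.02,0.81,-0.00,-3.09,  
0.07,0.81,-0.00,-3.09,  0.02,0.81,-0.00,-3.09,  -0.02,0.81,-0.00,-3.09,  
0.07,0.81,-0.00,-3.09,  0.02,0.81,-0.00,-3.09,  -0.02,0.81,-0.00,-3.09,  
0.07,0.81,-0.00,-3.09,  0.02,0.81,-0.00,-3.09,  -0.02,0.81,-0.00,-3.09,  
0.07,0.81,-0.00,-3.09,  0.02,0.81,-0.00,-3.09,  -0.02,0.81,-0.00,-3.09,
```

Request:
{"op": "arm_command", "data": {
  "moves": [0.02,0.8,0,-3.1,0.02,0.8,0,-3.1,0.02,0.8,0,-3.1,0.02,0.8,0,-3.1,0.02,0.8,0,-3.1,0.02,0.8,0,-3.1,0.02,0.8,0,-3.1,0.02,0.8,0,-3.1,0.02,0.8,0,-3.1,0.02,0.8,0,-3.1,0.02,0.8,0,-3.1,0.02,0.8,0,-3.1]
}}

```text
time: 13.13
ee_pos: [0.5348, -0.2007, 0.0608]
eef_rot: [0.872, 0.49, 0.0, -0.001]
ft_force: [-0.5, 2.2, 0.3]
width: 0.0304
grip_force: 1.0
```

Request:
{"op": "arm_command", "data": {
  "moves": [0.02,0.8,0,-3.1,0.02,0.8,0,-3.1,0.02,0.8,0,-3.1,0.02,0.8,0,-3.1,0.02,0.8,0,-3.1,0.02,0.8,0,-3.1,0.02,0.8,0,-3.1,0.02,0.8,0,-3.1,0,0,0,0]
}}

```text
time: 13.88
ee_pos: [0.5955, -0.2218, 0.0608]
eef_rot: [0.746, 0.666, 0.0, 0.0]
ft_force: [0.3, -0.1, -0.9]
width: 0.0305
grip_force: 0.0
```

```bash
python3 - <<'E'
from h import *
plan([(.6285,-.224,.061,5)],[4])
E
```

```text
now 13.8833 [ 0.5955 -0.2218  0.0608] yhead -6.5 j7 0.34 w 0.030489407287824868 0.0 [ 0.3 -0.1 -0.9]
0.04,0.82,-0.01,-2.88,  -0.00,0.83,-0.01,-2.88,  -0.04,0.82,-0.01,-2.88,  -0.08,0.82,-0.01,-2.88,
```

Request:
{"op": "arm_command", "data": {
  "moves": [0,0.8,0,-2.9,0,0.8,0,-2.9,0,0.8,0,-2.9,0,0.6,0,-2.9,0,0.2,0,0,0,0.1,0,0,0,0,0,0]
}}

```text
time: 14.47
ee_pos: [0.6271, -0.2232, 0.0607]
eef_rot: [0.677, 0.736, -0.0, -0.0]
ft_force: [-0.5, 0.4, 0.1]
width: 0.0304
grip_force: 0.4
```

Request:
{"op": "arm_command", "data": {
  "moves": [0,0.1,0,0,0,0.1,0,0,0,0,0,0]
}}

```text
time: 14.72
ee_pos: [0.6293, -0.2231, 0.0607]
eef_rot: [0.677, 0.736, -0.0, -0.0]
ft_force: [-2.6, -0.8, -0.4]
width: 0.0306
grip_force: 0.9
```

Request:
{"op": "arm_command", "data": {
  "moves": [0,0.15,0,0,0,0.15,0,0,0,0,0,0]
}}

```text
time: 14.97
ee_pos: [0.6323, -0.223, 0.0607]
eef_rot: [0.676, 0.737, -0.0, -0.0]
ft_force: [-3.1, -2.0, 0.1]
width: 0.0305
grip_force: 1.8
```

Request:
{"op": "arm_command", "data": {
  "moves": [0,0.15,0,0,0,0.15,0,0,0,0,0,0]
}}

```text
time: 15.22
ee_pos: [0.6349, -0.2228, 0.0606]
eef_rot: [0.676, 0.737, -0.001, -0.001]
ft_force: [-5.9, -0.8, 1.4]
width: 0.0362
grip_force: 3.0
```

That's the hard stop: the force rose and the fingers yielded. Release, lift and check.

Request:
{"op": "arm_command", "data": {
  "moves": [0,-0.3,0,0,0,-0.2,0,0,0,0,0,0,0,0,0,0],
  "fingers": 60
}}

```text
time: 15.55
ee_pos: [0.6309, -0.2226, 0.061]
eef_rot: [0.676, 0.737, 0.0, 0.0]
ft_force: [-0.0, 0.1, -0.3]
width: 0.0502
grip_force: 0.0
```

Request:
{"op": "arm_command", "data": {
  "moves": [0,0,-1.2,0,0,0,-1.5,0,0,0,-1.5,0,0,0,-1.5,0,0,0,-1.5,0,0,0,-1.5,0,0,0,-1.5,0,0,0,-1.5,0,0,0,-1,0,0,0,0,0,0,0,0,0]
}}

```text
time: 16.47
ee_pos: [0.6308, -0.2229, 0.1883]
eef_rot: [0.676, 0.737, 0.0, 0.0]
ft_force: [-0.4, 0.5, 0.7]
width: 0.0522
grip_force: 0.0
```

```bash
python3 - <<'E'
from h import *
plan([],[])
im=r.camera('scene');cv2.imwrite('pics/s4.png',im[:,:,::-1])
im=r.camera('wrist');cv2.imwrite('pics/w4.png',im[:,:,::-1])
E
```

```text
now 16.4667 [ 0.6308 -0.2229  0.1883] yhead 4.9 j7 0.48 w 0.05223132159310236 0.0 [-0.4  0.5  0.7]
```

View pics/w4.png

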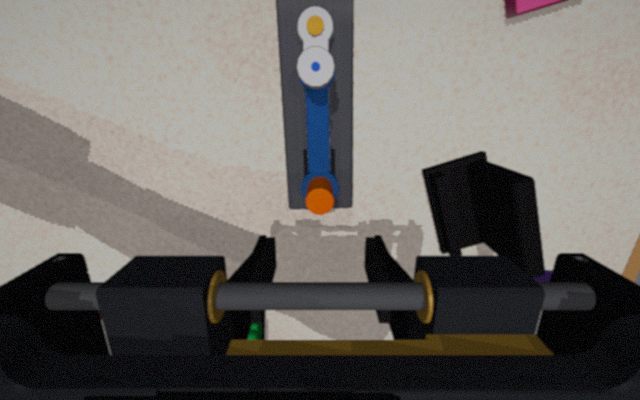

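View pics/s4.png

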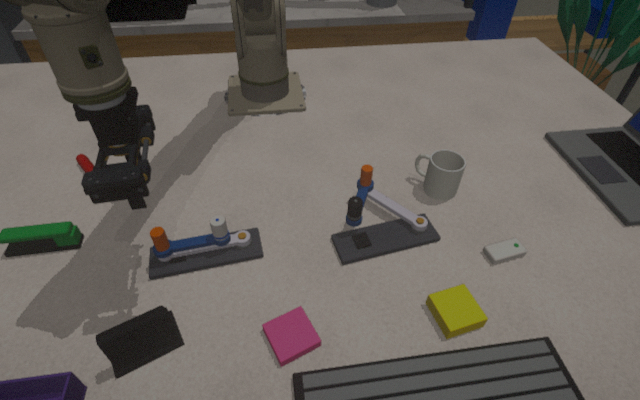

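The wrist view shows the hinge (315,25), head (316,66) and post (319,200) in line along the middle of the base. In the scene view the black head (355,210) and the mug (442,175) haven't moved, and the gripper is clear.

```bash
python3 -c "
from bench import r
print(r.close_job())"
```

```text
the job is handed in; nothing more can be done
None
```

I folded the white arm's outer segment back while the inner was still swung out, then swung the folded pair home by its elbow post and let go; the black arm and mug look unmoved, and I handed the job in after about 17 s of robot time, though the hand-in returned no verdict.

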